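Build a spacer stack on a bench spindle

TASK

Build the stack on the spindle of the blue-cheeked stand, biggest piece at the bottom: the red key plate lengthwise between the two cheeks, then the large brass spacer, then the small white spacer, each lowered (not dropped) fully down and let go before the next. The plate can be taken from its grey holder only by its ends, and fits between the cheeks only if held by its long sides, so first put it down flat on the black rubber mat, let go and take it again the other way. Do not disturb the cup, the string spool or the glue bottle.

Things in the scene. Friction and masses are not known exactly. Their poses are not given: they have to be found in the camera images.
- plate_c (a point): centre of the red key plate, a loose rectangular bar 36 (x) x 60 (y, its length) x 16 mm (z) with an 18 mm hole through its middle along z; about 0.1 kg; it may lie either face up. At the start it lies in the holder, its y along the holder's y.
- large_c (a point): centre of the large brass spacer, a loose ring of outer diameter 54, hole 18, height 14 mm, axis z, at the start lying flat on the bench
- small_c (a point): centre of the small white spacer, a loose ring of outer diameter 36, hole 18, height 12 mm, axis z, at the start lying flat on the bench. The two spacers may start in each other's place: one to the left of the stand, one at the bench's front edge before the wooden clamping jig.
- spindle_foot (a point): foot of the fixed upright steel spindle, on its axis at the upper face of the stand's base (8 mm above the bench; same axes as stand). Diameter 13 mm, rising 58 mm above this point, the last 9 mm tapering to a 5 mm tip. Seated centres above this point: plate 8, large spacer 23, small spacer 36 mm.
- stand: fixed stand, origin on the bench under the spindle; aluminium base 80 (x) x 100 (y) x 8 mm. Two blue cheeks at y = +33 to +42 and -33 to -42 mm, 44 mm long along x, top 44 mm above the bench; 66 mm between them, open towards +x and -x. The seated plate lies with its y along the stand's y.
- holder_floor (a point): middle of the floor of the fixed grey holder, 8 mm above the bench. The plate lies on it, lengthwise along the holder's y, between two walls at x = +21 to +31 and -21 to -31 mm that are 46 mm long along y and rise 22 mm above the floor (6 mm above the plate). The ends are open, and the plate sticks out 7 mm beyond floor and walls at each end.
- mat: fixed black rubber mat on the bench, 90 x 90 x 3 mm, for putting the plate down; origin at the centre of its underside, on the bench. Between mat and stand is the room's wooden clamping jig (its base 16 mm high, x 0.45 to 0.65, y -0.19 to 0.07), whose red lever stands 0.22 m high at x 0.58, y -0.17. A vice (x up to 0.45, y 0.15 to 0.28) is 0.115 m high; tall block piles stand beyond y = -0.42 and, at the left, beyond x 0.57, y 0.27.
- pad_cup: white cup, diameter 69, height 60 mm; origin at the centre of its underside. Leave it alone.
- string_spool: spool of white string with wooden flanges, diameter 60, height 60 mm; origin at the centre of its underside. Leave it alone.
- glue_bottle: white glue bottle with a blue band and pointed tip, diameter 43, height 126 mm; origin at the centre of its underside. Leave it alone.

How it is judged:
By the outcome, as a careful person would: the job done as asked, in the order asked, and still so for the second after the job is handed in, with the robot touching nothing.
It also fails if it takes over 72 s, if anything falls off the work surface, if the arm or the gripper's body presses on something with over 40 N, if the wrist force passes 120 N, or if a joint passes its speed limit or range.

ROBOT

A 6-joint arm with a two-finger parallel gripper is mounted at the origin on a cart in front of the work surface, level with it; the furniture and walls round the work are solid. World frame = base frame: x ahead of the robot, y to its left, z up, the work surface at z = 0. Lengths are in m, angles in rad, forces in N, time in s.
With the tool pointing down it reaches from about 0.325 to 0.775 m from the base axis. Payload 5.5 kg.
Tool frame: the origin (TCP) lies between the finger pads; the fingertips stand 8 mm ahead of it and the grasp point (between the pads) lies 11 mm behind it (tcp_to_tips is the distance from the TCP to the fingertips, in m); z points along the fingers, y is the line along which they close (so a half turn about z gives the same grasp; the last joint's range is limited). The gripper opens to 88 mm and grips with 3 to 60 N. Pads are 20 mm wide; open, the fingers measure 115 mm over their backs; the gripper's body (75 mm by 178 mm) begins 61 mm behind the grasp point.
Start: joints at [1.149, 0.091, 1.231, -0, 1.82, -0.057], TCP at [0.214, 0.561, 0.231] pointing down, gripper open.
Joint ranges: [-2.87, 2.87], [-0.86, 2.18], [0.17, 2.46], [-1.51, 4.65], [0.06, 2.69], [-2.65, 2.65]. Speed limits (rad/s): [2.57, 2.57, 3.01, 3.14, 3.14, 3.14].

INTERFACE

Orientations are given as a unit quaternion [w, x, y, z].
In Python, from bench import * gives the robot as it stands. Calls block until the motion is done:
- move_to(position, orientation): joint-space move of the TCP to a pose.
- move_l(position, speed=0.15, orientation=None): straight line of the TCP; orientation=None keeps the orientation; speed is the mean speed in m/s.
- movej(angles): joint-space move.
- gripper_open() and close(): open the fingers fully, or close them until they stop; the grip force is fixed at half the most.
- hold(seconds).
- inverse_kinematics(position, orientation): joint angles nearest the present ones, or None.
- state(): the state.
- get_image(name): name is "side" or "top" or "wrist"; returns a dict with "frame" (384x512x3 uint8, blue, green, red), "depth" (384x512 float32, m along the optical axis (not along the pixel's ray), 0 where there is no reading), "camera_matrix" (3x3 intrinsics, pixels), "view" (4x4, takes a point from world to camera coordinates). Camera axes: x right, y up, looking along -z (the intrinsics and any distortion apply to the point x, -y, -z); pixel columns grow to the right and rows downward; lengths in m; the calibration is good to about 2 mm. A picture is of the moment at which its call begins.
A pose or a line that the arm cannot do raises IKError and nothing moves.
- job_done(): hands the job in; it is judged then, once.
The state is a dict: "time": time; "joint_pos": joint angles; "dq": joint speeds; "joint_torque": joint torques, N m; "ee_pos": TCP position; "ee_rot": TCP orientation; "ft_force": force on the tool from outside, world axes, zero at the start; "moment": the same for the moment, N m; "finger_gap": finger opening in m; "finger_force": force on a finger pad.
Only numpy, scipy, OpenCV 4.12 (cv2) and the standard library are available. Lean on these libraries where they do the work, as an engineer would, in place of code of your own. Each camera call takes 0.05 s, during which the arm holds its last target. There are 200 camera calls.

## Working session

There is one attempt and no reset: what is moved stays moved. The work goes in short steps, each a Python script; the robot and the scene stay as the last script left them, time stands still between calls to the robot, and variables do not carry over. Pictures are saved under pics/ and viewed, at most 10 in all, crops included, and the job is handed in when it is done.

```bash
mkdir -p pics; ls
cat > h.py <<'E'
from bench import *
import numpy as np, cv2
def cloud(im):
    K=im["camera_matrix"];d=im["depth"];v,u=np.mgrid[:d.shape[0],:d.shape[1]]
    p=np.stack([(u-K[0,2])/K[0,0]*d,-(v-K[1,2])/K[1,1]*d,-d,np.ones_like(d)],-1)
    return (p@np.linalg.inv(im["view"]).T)[...,:3]
def Q(a): # tool down, rotation a about world z; y_tool direction at a=0: -y world
    return [0,np.cos(a/2),np.sin(a/2),0]
E
python3 - <<'E'
from h import *
for n in("top","side"):
    im=get_image(n);cv2.imwrite(f"pics/{n}0.png",im["frame"]);np.savez(f"{n}0.npz",**im)
s=state();print(s["ee_rot"],s["time"],s["finger_gap"])
E
```

```text
pics
[-2.18892461e-04  1.81371598e-01  9.83414253e-01 -8.37775013e-04] 0.1 0.08774998260943181
```

View pics/top0.png

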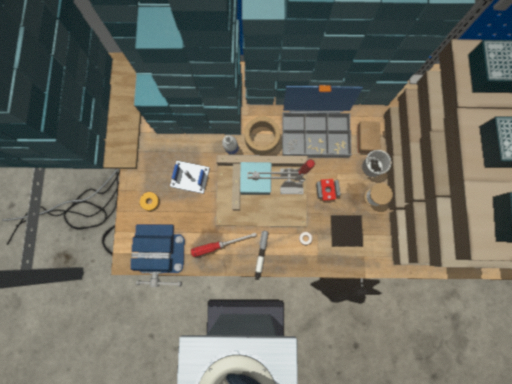

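View pics/side0.png

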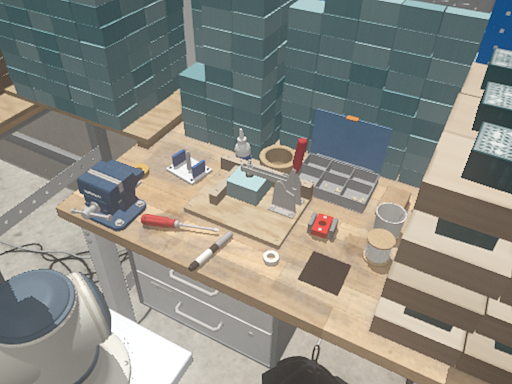

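The top view shows the stand at (189,177), the brass spacer at (149,201) and the white spacer at (306,238). The plate in its holder is at (327,189), the mat at (347,231), and the cup and spool at (377,163) and (379,195). The side view agrees. Next I'll turn these pixels into positions.

Run:
```python
from h import *
im=dict(np.load("top0.npz"));P=cloud(im);K=im["camera_matrix"];f=im["frame"].astype(int)
for n,(u,v) in dict(stand=(189,177),brass=(149,201),white=(306,238),plate=(327,189),mat=(347,231),cup=(377,163),spool=(379,195),bottle=(230,144)).items():
    w=P[v-9:v+10,u-9:u+10];m=w[...,2]
    print(n,P[v,u].round(3),m.min().round(3),m.max().round(3))
b,g,r=f[...,0],f[...,1],f[...,2]
def fit(n,m,u0,u1,v0,v1):
    k=np.zeros(m.shape,bool);k[v0:v1,u0:u1]=m[v0:v1,u0:u1];p=P[k].astype(np.float32)
    p=p[np.isfinite(p).all(1)];R=cv2.minAreaRect(p[:,:2].copy());print(n,k.sum(),p.mean(0).round(4),R)
fit("platered",(r>150)&(g<90),312,345,175,205)
fit("mat",(r<60)&(g<60),325,370,210,250)
fit("brass",(r>170)&(b<90),135,165,188,215)
fit("white",(r>185)&(b>165),295,318,228,250)
fit("base",(r>170)&(b>170),165,212,155,200)
fit("blue",(b>r+30)&(r<110),165,212,155,200)
```

```text
stand [0.588 0.149 0.021] 0.004 1.041
brass [0.519 0.266 0.003] -0.005 1.041
white [ 0.418 -0.19  -0.002] -0.004 1.041
plate [ 0.559 -0.252  0.01 ] -0.002 1.041
mat [ 0.439 -0.306  0.006] -0.002 0.01
cup [ 0.64  -0.402  0.009] -0.0 1.041
spool [ 0.534 -0.383  0.063] -0.003 1.041
bottle [0.67  0.028 0.08 ] -0.003 1.041
platered 204 [ 0.556  -0.2512  0.0242] ((0.5567145943641663, -0.25324103236198425), (0.05812869220972061, 0.04279331490397453), 4.491018295288086)
mat 557 [ 0.4391 -0.3086  0.008 ] ((0.4222792088985443, -0.19483114778995514), (0.08815943449735641, 0.3096437454223633), 8.443758010864258)
brass 230 [0.5176 0.263  0.0195] ((0.43266561627388, 0.12736184895038605), (0.37918001413345337, 0.054767318069934845), 58.17070388793945)
white 87 [ 0.4183 -0.1861  0.0128] ((0.4184836149215698, -0.18758557736873627), (0.03319556638598442, 0.031098000705242157), 89.57806396484375)
base 575 [0.5906 0.1494 0.0146] ((0.5156810879707336, 0.05677035450935364), (0.3651841878890991, 0.1129005029797554), 50.48015213012695)
blue 91 [0.592  0.155  0.0422] ((0.5912032127380371, 0.15121346712112427), (0.08272944390773773, 0.03939378261566162), 79.2094955444336)
```

Run:
```python
from h import *
move_to([0.46,0.2,0.30],Q(np.pi/2+0.4))
im=get_image("wrist");cv2.imwrite("pics/w1.png",im["frame"]);np.savez("w1.npz",**im)
s=state();print(s["time"],s["joint_pos"],s["ee_pos"]);print(np.linalg.inv(im["view"]).round(3),im["camera_matrix"])
```

```text
1.775 [ 3.43964185e-01 -1.46277623e-01  1.34064725e+00  2.94251850e-04
  1.94781261e+00 -5.77035384e-02] [0.45969234 0.200878   0.29966587]
[[ 0.921 -0.375 -0.109  0.43 ]
 [ 0.391  0.884  0.257  0.272]
 [ 0.    -0.279  0.96   0.454]
 [ 0.     0.     0.     1.   ]] [[292.76573088   0.         252.38307522]
 [  0.         292.76573088 194.38007383]
 [  0.           0.           1.        ]]
```

View pics/w1.png

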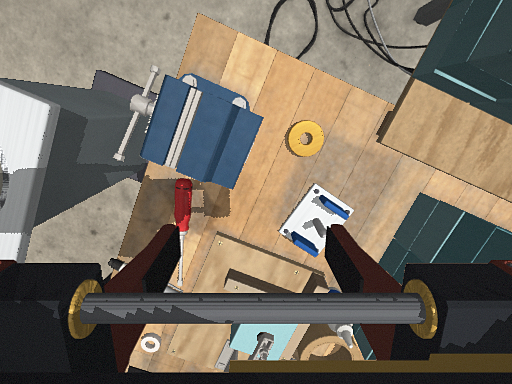

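The wrist view shows the brass ring at (306,138). On the stand, the cheeks are at about (333,206) and (300,243), with the spindle between them at (316,227).

Run:
```python
from h import *
im=dict(np.load("w1.npz"));P=cloud(im);f=im["frame"].astype(int)
b,g,r=f[...,0],f[...,1],f[...,2];V,U=np.mgrid[:384,:512]
def box(m,u0,u1,v0,v1):return m&(U>=u0)&(U<u1)&(V>=v0)&(V<v1)
m=box((r>150)&(b<80)&(P[...,2]>0.007),280,332,112,165)
p=P[m];print("brass",m.sum(),np.median(p[:,2]),cv2.minEnclosingCircle(p[:,:2].astype(np.float32)),p.mean(0))
m=box((b>r+40)&(P[...,2]>0.036),275,360,180,260)
n,l,_,_=cv2.connectedComponentsWithStats(m.astype(np.uint8));C=[]
for i in range(1,n):
    p=P[l==i]
    if len(p)>30:C.append(p);print("cheek",len(p),p.mean(0).round(4),np.median(p[:,2]).round(4),cv2.minAreaRect(p[:,:2].astype(np.float32)))
R=cv2.minAreaRect(np.vstack(C)[:,:2].astype(np.float32));print(R)
m=box((P[...,2]>0.003)&(P[...,2]<0.014),270,362,175,265)&(b>120)&(r>120)&(abs(b-r)<40)
p=P[m];print("base",m.sum(),np.median(p[:,2]),cv2.minAreaRect(p[:,:2].astype(np.float32)))
c=np.array(R[0]);m=(np.hypot(P[...,0]-c[0],P[...,1]-c[1])<.022)&(P[...,2]>.02)
p=P[m];print("spindle",m.sum(),p[:,2].max(),p[p[:,2]>.05].mean(0),p.mean(0))
cv2.imwrite("pics/w1c.png",cv2.resize(im["frame"][170:270,265:365],(600,600),interpolation=0))
```

```text
brass 50 0.013514004698962856 ((0.5193625092506409, 0.264683336019516), 0.026614686474204063) [0.51352589 0.26279644 0.0135018 ]
cheek 184 [0.597  0.1898 0.048 ] 0.0438 ((0.5233482718467712, 0.22196651995182037), (0.015902157872915268, 0.2105901837348938), 66.2970962524414)
cheek 172 [0.5818 0.1189 0.0501] 0.0437 ((0.5105445384979248, 0.18223837018013), (0.027090398594737053, 0.23886163532733917), 48.461219787597656)
((0.5157166719436646, 0.1855335682630539), (0.08875691890716553, 0.22590623795986176), 66.2970962524414)
base 1889 0.008172372063943611 ((0.5930328965187073, 0.15140508115291595), (0.09997809678316116, 0.0797276422381401), 79.03429412841797)Traceback (most recent call last):
  File "<stdin>", line 16, in <module>
    return umr_maximum(a, axis, None, out, keepdims, initial, where)
ValueError: zero-size array to reduction operation maximum which has no identity
```

Run:
```python
from h import *
move_to([0.51,-0.30,0.30],Q(np.pi/2))
im=get_image("wrist");cv2.imwrite("pics/w2.png",im["frame"]);np.savez("w2.npz",**im)
s=state();print(s["time"],s["joint_pos"],s["ee_pos"],inverse_kinematics([.557,-.252,.018],Q(np.pi/2+.078)),inverse_kinematics([.557,-.252,.018],Q(-np.pi/2+.078)))
```

```text
3.65 [-5.87361698e-01  9.42888733e-02  1.10312947e+00  3.18469839e-04
  1.94373445e+00 -5.89101975e-01] [ 0.51051261 -0.29890225  0.30029735] [-4.80510668e-01  1.83184202e-01  1.50974857e+00 -4.44089210e-16
  1.44865988e+00 -5.58510668e-01] [-4.80510668e-01  1.83184202e-01  1.50974857e+00 -4.44089210e-16
  1.44865988e+00  2.58308199e+00]
```

View pics/w2.png

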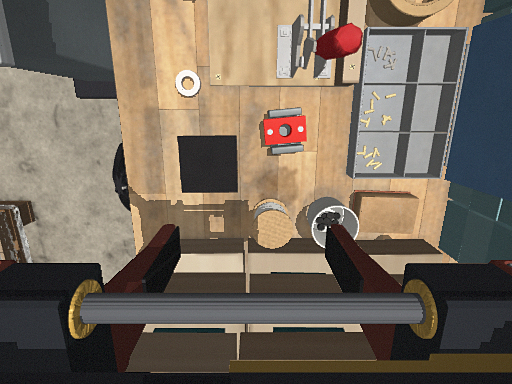

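The plate is at (285,131), lengthwise along the image's horizontal. The white ring is at (187,83), the mat at (208,164), the lever at (340,41) and the spool at (272,222).

```bash
cat >> h.py <<'E'
def rect(im,cond,bx,z):
    P=cloud(im);f=im["frame"].astype(int);u0,u1,v0,v1=bx
    m=cond(f[...,0],f[...,1],f[...,2])&(im["depth"]>0)&(P[...,2]>z[0])&(P[...,2]<z[1])
    k=np.zeros(m.shape,bool);k[v0:v1,u0:u1]=m[v0:v1,u0:u1]
    n,l,st,_=cv2.connectedComponentsWithStats(k.astype(np.uint8))
    p=P[l==1+st[1:,4].argmax()].astype(np.float32)
    return p,cv2.minAreaRect(p[:,:2].copy())
E
python3 - <<'E'
from h import *
im=dict(np.load("w2.npz"));any_=lambda b,g,r:b>-1
for n,c,bx,z in [("plate",lambda b,g,r:(r>120)&(g<100),(255,315,100,160),(.015,.03)),
 ("white",any_,(170,205,66,100),(.006,.02)),("mat",lambda b,g,r:(r<70),(170,245,125,200),(-.005,.01)),
 ("lever",lambda b,g,r:(r>110)&(g<60),(310,375,15,70),(.05,.3)),("spool",any_,(245,300,190,250),(.045,.07)),("holder",any_,(255,315,100,160),(.006,.034)),("walls",any_,(255,315,100,160),(.0275,.034)),("jig",any_,(270,375,0,90),(.04,.3))]:
    p,R=rect(im,c,bx,z);print(n,len(p),R,p.min(0).round(3),p.max(0).round(3),np.median(p[:,2]).round(4))
    if n=="white":print(cv2.minEnclosingCircle(p[:,:2].copy()))
E
```

```text
plate 877 ((0.5578370690345764, -0.250720351934433), (0.06001114472746849, 0.036100756376981735), 5.383817195892334) [ 0.526 -0.271  0.016] [ 0.589 -0.231  0.026] 0.024
white 410 ((0.41895246505737305, -0.18614618480205536), (0.03443523868918419, 0.034558333456516266), 11.929862976074219) [ 0.401 -0.204  0.006] [ 0.436 -0.169  0.014] 0.0117
((0.4187146723270416, -0.18624712526798248), 0.017843490466475487)
mat 3192 ((0.44150862097740173, -0.30430448055267334), (0.09046730399131775, 0.08811181783676147), 0.9313992261886597) [ 0.396 -0.349 -0.001] [ 0.487 -0.261  0.005] 0.003
lever 409 ((0.5805274844169617, -0.17200641334056854), (0.020280038937926292, 0.019308138638734818), 6.26422643661499) [ 0.57  -0.182  0.213] [ 0.591 -0.162  0.221] 0.2185
spool 1266 ((0.5398664474487305, -0.38916587829589844), (0.05936435982584953, 0.0592646487057209), 17.684965133666992) [ 0.511 -0.419  0.056] [ 0.569 -0.359  0.063] 0.0601
holder 1682 ((0.5579801797866821, -0.25158655643463135), (0.06008387356996536, 0.06188591569662094), 5.500217914581299) [ 0.526 -0.283  0.006] [ 0.589 -0.219  0.032] 0.0243
walls 241 ((0.5565139651298523, -0.22567981481552124), (0.04501733183860779, 0.00998123362660408), 5.569705486297607) [ 0.534 -0.232  0.028] [ 0.579 -0.219  0.032] 0.0298
jig 3901 ((0.6045310497283936, -0.1410183310508728), (0.08444201946258545, 0.09699121117591858), 0.08825120329856873) [ 0.562 -0.189  0.04 ] [ 0.647 -0.092  0.221] 0.0903
```

Run:
```python
from h import *
y=np.deg2rad(5.45);a=-np.pi/2+y
c=[.5578,-.2510]
move_to([*c,.20],Q(a)); move_l([*c,.05],.2); move_l([*c,.018],.06)
s=state();print(s["time"],s["ee_pos"],s["ft_force"])
close();s=state();print(s["time"],s["finger_gap"],s["finger_force"],s["ee_pos"],s["ft_force"])
move_l([*c,.03],.05);s=state();print(s["finger_gap"],s["finger_force"],s["ft_force"])
move_l([*c,.12],.2);s=state();print(s["time"],s["finger_gap"],s["finger_force"],s["ft_force"])
```

```text
7.8917 [ 0.55777216 -0.25098532  0.01785957] [-0.91686523  0.02568302 -0.2918266 ]
8.4417 0.059758267375235784 30.000035790726542 [ 0.55784837 -0.25107649  0.01825079] [-1.16744447  0.09730568  2.03532648]
0.06009432780871621 29.999960996210575 [ 0.09829573  0.12751896 -1.08530801]
9.4333 0.05964598090851524 29.99994889833033 [-0.45016161  0.70340893 -2.01536816]
```

Run:
```python
from h import *
M=[.4415,-.3043];a1=-.603
move_l([.50,-.28,.12],.25); move_to([*M,.05],Q(a1)); move_l([*M,.022],.1); 
for z in (.016,.0145,.0135,.013):
    move_l([*M,z],.03); s=state();print(z,s["ft_force"].round(2) if hasattr(s["ft_force"],"round") else s["ft_force"])
    if s["ft_force"][2]>2.5: break
gripper_open();move_l([*M,.10],.25)
im=get_image("wrist");np.savez("w3.npz",**im);s=state();print(s["time"],s["finger_gap"],s["ee_pos"])
cv2.imwrite("pics/w3.png",im["frame"])
```

```text
0.016 [ 0.44 -0.36 -1.52]
0.0145 [-0.61 -0.42 -0.78]
0.0135 [-0.16  0.36 -0.83]
0.013 [0.24 0.6  0.2 ]
13.4833 0.08774459433258121 [ 0.44118862 -0.30405711  0.09921823]
```

View pics/w3.png

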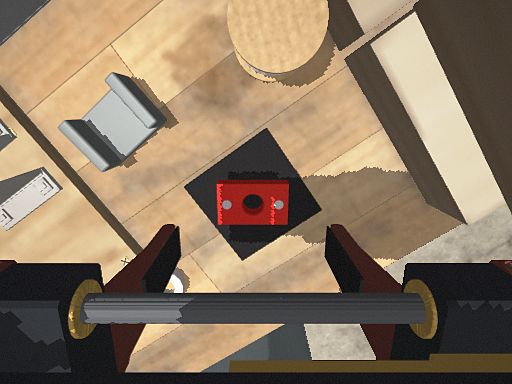

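The plate lies flat and centred on the mat, at (252,203). The holder and spool are undisturbed. Next I'll regrasp it by its long sides.

Run:
```python
from h import *
im=dict(np.load("w3.npz"))
p,R=rect(im,lambda b,g,r:(r>120)&(g<100),(200,310,165,240),(.012,.025));print(len(p),R,np.median(p[:,2]))
(cx,cy),(w,h),ang=R
L=np.deg2rad(ang+(0 if w>h else 90)) # length direction
a=L+np.pi   # y_tool direction = a-90deg = L+90deg
a=min([a+k*np.pi for k in range(-3,3)],key=lambda t:abs(t-.968));print(cx,cy,a)
c=[cx,cy];move_to([*c,.07],Q(a));move_l([*c,.013],.1);close()
s=state();print(s["time"],s["finger_gap"],s["ee_pos"])
move_l([*c,.03],.05);move_l([*c,.13],.25)
s=state();print(s["time"],s["finger_gap"],s["finger_force"],s["ft_force"],s["joint_pos"])
```

```text
2416 ((0.44152265787124634, -0.3035508394241333), (0.05992845818400383, 0.03647148609161377), 55.32585906982422) 0.018894354
0.44152265787124634 -0.3035508394241333 0.9656184022628
16.45 0.03629774962075165 [ 0.44156302 -0.30355324  0.01302503]
17.4917 0.03570263959828818 29.999695122241974 [-0.31563465  0.39185093 -1.51960453] [-6.65827877e-01 -7.81743421e-02  1.58038520e+00 -2.13455355e-05
  1.64014976e+00 -6.06140854e-02]
```

Run:
```python
from h import *
a=np.deg2rad(79.03)
move_l([.4415,-.3036,.28],.3);move_to([.578,.082,.24],Q(a))
im=get_image("wrist");np.savez("w4.npz",**im);s=state();print(s["time"],s["finger_gap"],s["ee_pos"],s["joint_pos"])
cv2.imwrite("pics/w4.png",im["frame"])
```

```text
19.7083 0.03588157206195931 [0.57810224 0.0807446  0.24007243] [ 8.07121339e-02  4.89639482e-02  1.25806533e+00 -3.86838575e-04
  1.83442925e+00  2.73947476e-01]
```

View pics/w4.png

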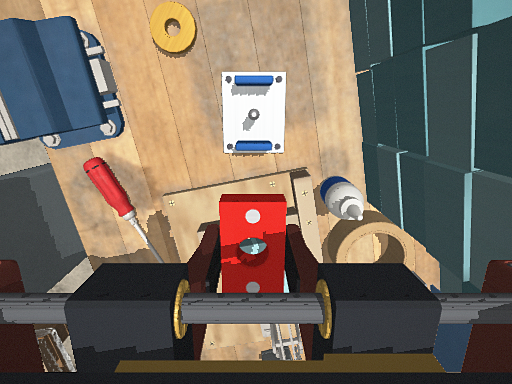

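The plate is held squarely at (252,248). The stand is at (253,112), its spindle tip at (254,114), the brass ring at (173,27) and the bottle at (343,198).

Run:
```python
from h import *
im=dict(np.load("w4.npz"));P=cloud(im);any_=lambda b,g,r:b>-1
for n,c,bx,z in [("base",lambda b,g,r:(r>90)&(abs(b-r)<45),(212,295,62,160),(.004,.012)),("cheeks",lambda b,g,r:(b>r+30),(212,295,62,100),(.035,.05)),("cheek2",lambda b,g,r:(b>r+30),(212,295,130,160),(.035,.05)),
 ("spin",any_,(235,275,95,130),(.055,.075)),("tip",any_,(235,275,95,130),(.062,.075)),("plate",lambda b,g,r:(r>120)&(g<100),(210,295,190,300),(.2,.3)),("brass",any_,(145,205,0,60),(.009,.02))]:
    try:
        p,R=rect(im,c,bx,z);print(n,len(p),np.round(R[0],4),np.round(R[1],4),R[2],p.mean(0).round(4),p[:,2].max(),np.median(p[:,2]))
    except Exception as e: print(n,e)
print(cv2.minEnclosingCircle(p[:,:2].copy()))
for f in("w1.npz","top0.npz","side0.npz"):
    im=dict(np.load(f));q=cloud(im).reshape(-1,3);q=q[im["depth"].ravel()>0]
    d=np.hypot(q[:,0]-.519,q[:,1]-.265);k=(q[:,2]>.08)&(q[:,2]<.45)&(d<.14)&((q[:,0]>.53)|(q[:,1]>.3));print(f,k.sum(),q[k].min(0) if k.any() else "", q[k][d[k].argmin()] if k.any() else "")
```

```text
base 4119 [0.5935 0.1512] [0.0985 0.08  ] 78.90908813476562 [0.5939 0.1527 0.0081] 0.011999976 0.00800023
cheeks 358 [0.6007 0.1879] [0.0091 0.0438] 78.89415740966797 [0.6006 0.1879 0.0433] 0.045638975 0.043612484
cheek2 304 [0.5863 0.1145] [0.009  0.0418] 78.71747589111328 [0.5862 0.1148 0.0432] 0.045816913 0.043686055
spin 104 [0.5934 0.1512] [0.0107 0.0122] 78.92479705810547 [0.5934 0.1513 0.0617] 0.067423224 0.06149326
tip 44 [0.5937 0.151 ] [0.0068 0.0076] 34.76437759399414 [0.5934 0.1509 0.0648] 0.067423224 0.06503595
plate 5303 [0.578  0.0832] [0.0563 0.0376] 79.09871673583984 [0.5793 0.0868 0.2452] 0.24800329 0.24581556
brass 1688 [0.5199 0.264 ] [0.0532 0.0526] 73.50897216796875 [0.52   0.2641 0.0137] 0.016588798 0.013746281
((0.519425094127655, 0.26431527733802795), 0.027137691155076027)
w1.npz 0  
top0.npz 0  
side0.npz 0
```

```bash
cat >> h.py <<'E'
S=[.5935,.1512];A=np.deg2rad(78.9)
def lower(z0,z1,lim=8):
    "lower over the spindle in steps, stop on contact"
    f0=state()["ft_force"][2]
    for z in np.linspace(z0,z1,max(2,int(np.ceil((z0-z1)/.008))))[1:]:
        move_l([*S,z],.06);s=state()
        if s["ft_force"][2]-f0>lim: print("contact",z,s["ft_force"]);break
    s=state();print(s["time"],s["ee_pos"],s["ft_force"],s["finger_gap"])
E
python3 - <<'E'
from h import *
move_l([*S,.12],.2,Q(A));move_l([*S,.08],.1);lower(.08,.018)
E
```

```text
23.2083 [0.59350328 0.15116491 0.01775165] [-0.77209735  0.75959111 -0.54422958] 0.03563501936058568
```

Run:
```python
from h import *
gripper_open();move_l([*S,.13],.25)
B=[.5195,.2643]
move_to([*B,.13],Q(np.pi));move_l([*B,.03],.2);move_l([*B,.011],.06);close()
s=state();print(s["time"],s["finger_gap"],s["ee_pos"],s["ft_force"])
move_l([*B,.03],.06);move_l([*B,.15],.25)
move_to([.581,.09,.2],Q(A))
im=get_image("wrist");np.savez("w5.npz",**im);s=state();print(s["time"],s["finger_gap"],s["ee_pos"],s["ft_force"])
cv2.imwrite("pics/w5.png",im["frame"])
```

```text
27.8833 0.05292288111942508 [0.51956877 0.26431057 0.01115566] [-0.850617   -0.37464938  0.59091926]
30.3333 0.053205243187947886 [0.58060577 0.09049857 0.19885898] [-0.5135691   0.99008733 -0.80569324]
```

View pics/w5.png

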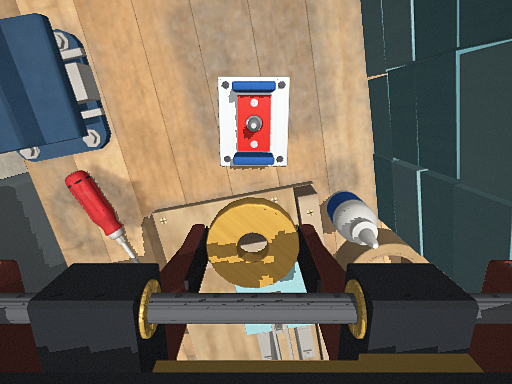

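The plate is seated at (254,122) and the brass ring is held at (252,243). I'll check the ring's offset in the grip, then lower it.

Run:
```python
from h import *
im=dict(np.load("w5.npz"))
p,R=rect(im,lambda b,g,r:(r>110)&(b<110),(195,305,190,300),(.19,.215));c,r=cv2.minEnclosingCircle(p[:,:2].copy());e=state()["ee_pos"]
print("ring-TCP",np.array(c)-e[:2],r,np.median(p[:,2])-e[2])
p,R=rect(im,lambda b,g,r:(r>120)&(g<100),(230,280,90,160),(.0,.05));print("plate",R,np.median(p[:,2]))
move_l([*S,.12],.2,Q(A));move_l([*S,.075],.1);lower(.075,.035)
```

```text
ring-TCP [0.00029275 0.00173035] 0.027130305767059326 0.0024702765895852907
plate ((0.5932275652885437, 0.15090176463127136), (0.05958860367536545, 0.036121856421232224), 78.97637176513672) 0.023980787
32.8583 [0.5932858  0.15115377 0.03464357] [ 0.01924849  0.79140237 -0.64425808] 0.052903467566801504
```

Run:
```python
from h import *
gripper_open();move_l([*S,.14],.25)
W=[.4188,-.1862]
move_to([.42,.0,.25],Q(.4));move_to([*W,.12],Q(0));move_l([*W,.03],.2);move_l([*W,.011],.06);close()
s=state();print(s["time"],s["finger_gap"],s["ee_pos"],s["ft_force"])
move_l([*W,.03],.06);move_l([*W,.22],.3);move_to([.44,.0,.25],Q(.6))
move_to([.581,.09,.2],Q(A))
im=get_image("wrist");np.savez("w6.npz",**im);s=state();print(s["time"],s["finger_gap"],s["ee_pos"],s["ft_force"])
cv2.imwrite("pics/w6.png",im["frame"])
e=s["ee_pos"]
p,R=rect(im,lambda b,g,r:(b>90)&(r<=255),(195,305,190,300),(.19,.215));c,r=cv2.minEnclosingCircle(p[:,:2].copy())
print("ring-TCP",np.array(c)-e[:2],r,np.median(p[:,2])-e[2])
p,R=rect(im,lambda b,g,r:(r>110)&(b<110),(215,295,80,165),(.03,.045));print("brass",R,np.median(p[:,2]),cv2.minEnclosingCircle(p[:,:2].copy()))
```

```text
37.9917 0.03420664351182775 [ 0.41880581 -0.18618009  0.0110074 ] [ 0.22673277  0.17118551 -0.17767799]
40.8083 0.034500046479843165 [0.58074068 0.08829969 0.20070337] [ 0.14201886  0.00198847 -0.80959222]
ring-TCP [-4.93578186e-04  3.93044917e-05] 0.01856844499707222 -0.0004304867741179996
brass ((0.5933901071548462, 0.15260374546051025), (0.05271036550402641, 0.052551351487636566), 34.47853088378906) 0.037948094 ((0.5934883952140808, 0.15234601497650146), 0.02699083834886551)
```

View pics/w6.png

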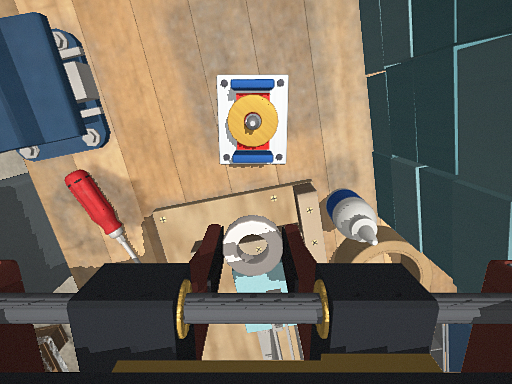

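The brass ring is seated at (252,121) with its top at 38 mm, and the white ring is held well centred at (252,245). Next I'll lower it.

Run:
```python
from h import *
move_l([*S,.12],.2,Q(A));move_l([*S,.085],.1);lower(.085,.049)
gripper_open();move_l([*S,.15],.2);move_to([.575,.08,.24],Q(A))
im=get_image("wrist");s=state();print(s["time"]);cv2.imwrite("pics/w7.png",im["frame"])
p,R=rect(im,lambda b,g,r:(r>100)&(abs(b-r)<60),(225,285,80,150),(.045,.054));print(len(p),R,np.median(p[:,2]))
```

```text
43.1667 [0.59327631 0.15114126 0.04858238] [-1.61093872  0.37022667 -0.32769033] 0.03456117573116864
45.3583
588 ((0.5937062501907349, 0.1509242057800293), (0.03378693759441376, 0.03514692559838295), 78.63056945800781) 0.049915563
```

View pics/w7.png

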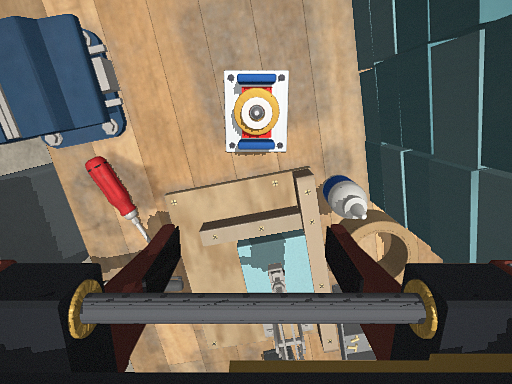

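The stack is complete at (257,112). The white ring's top is at 50 mm, so it is fully seated, and the gripper is clear.

```bash
python3 -c "
from bench import *
print(job_done())"
```

```text
the job is handed in; nothing more can be done
None
```

The stack is built on the spindle in the order asked (red plate, large brass spacer, small white spacer): the last pictures showed each piece fully seated, and I handed the job in at about 45 s with the gripper clear of everything.

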